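# Slide the money-box hatch home under its spring clip

## Task

Close the pine money box that stands bottom-up on the assembly board: press down firmly with the fingertips on the loose hatch panel (its brown patch is there for grip) and slide it along its recess, under the steel spring clip, until its front edge is fully home against the end of the recess. Only press and slide it - do not pick or tip the hatch out - then draw the fingers clear, leaving the other things on the table where they are.

Things in the scene. Friction and masses are not known exactly. Their poses are not given: they have to be found in the camera images.
- moneybox: pine money box 180 x 88 x 60 mm (x, y, z), fixed bottom-up on a 260 x 170 x 12 mm plywood board. Origin: on the table under the board's middle; +x is the way the hatch slides to close. Its rims are 72 mm above the table. The hatch's recess: 8 mm deep (waxed floor 64 mm above the table, friction 0.25), 68 mm wide, from x = -81 to +63 mm, walled at both ends; the front (+x) rail bears the clip
- hatch_top (a point): centre of the upper face of the hatch: pine panel 92 (x) x 65 (y) x 8 mm, about 45 g, loose in the recess, upper face flush with the rims, so it cannot be gripped or, at first, reached from behind; x towards home. A brown grip patch 40 (x) x 50 x 2 mm, its middle 23 mm behind this point, is the place to press (friction 0.85 to 1.15; bare pine is slippery). It starts 37 to 51 mm short of home
- home (a point): fixed point of the box: where hatch_top is when the hatch is fully home (17 mm along +x of the moneybox frame, 72 mm above the table); x axis along the slide
- clip_toe (a point): middle of the free end of the spring clip: a steel leaf 24 mm wide over the middle of the recess's front end. This end is turned up, about 14 mm above the recess floor, 40 mm short of the recess's front wall, pointing back at the hatch; the leaf's lowest line is 12 mm nearer the wall, 4.5 mm above the floor at rest
- clip (a joint): lift of the spring clip, rad: 0 at rest, about 0.11 with the hatch under it. It presses down with about 3.5 N at rest, 6 N lifted. The hatch's front edge meets its sloping toe about 33 mm short of home; floor friction included, going under takes some 8 to 12 N along the slide, then 5 to 7 N. So press down with some 12 to 20 N to carry the hatch along by friction; 7 N or less slips
- paper_cup: bystander: white paper cup, 76 mm across the rim, 85 mm tall; origin at the centre of its foot
- pine_panel: bystander: loose drilled pine panel 100 x 85 x 10 mm lying flat near the box; origin at the centre of its underside. It is not the hatch
- turned_knob: bystander: small turned pine knob, 36 mm across, 44 mm tall, standing; origin at the centre of its foot
- marker_pen: bystander: black marker pen, about 145 mm long and 14 mm thick, lying down; origin under its middle, x along it
- phone: bystander: black phone 150 x 72 x 9 mm lying flat; origin at the centre of its underside
- glue_bottle: bystander: yellow glue bottle, 52 mm across, 150 mm tall, orange cap; origin at the centre of its foot
- screwdriver: bystander: screwdriver with a red handle, about 180 mm long, lying down; x along it
- dowel_tray: bystander: open plywood tray 120 x 90 x 35 mm with one divider; origin at the centre of its underside
- hatch: the same hatch panel; origin at the centre of its underside, 8 mm below hatch_top
There are look-alikes about, which are no part of the job. Leave any green or orange look-alike of the hatch alone.

How it is judged:
By the outcome, as a careful person would: the job done as asked, in the order asked, and still so for the second after the job is handed in, with the robot touching nothing.
It also fails if it takes over 51 s, if anything falls off the work surface, if the arm or the gripper's body presses on something with over 40 N, if the wrist force passes 120 N, or if a joint passes its speed limit or range.

## Robot

A 6-joint arm with a two-finger parallel gripper is mounted at the origin on the work surface. World frame = base frame: x ahead of the robot, y to its left, z up, the work surface at z = 0. Lengths are in m, angles in rad, forces in N, time in s.
With the tool pointing down it reaches from about 0.3 to 0.75 m from the base axis. Payload 8.5 kg.
Tool frame: the origin (TCP) lies midway between the tips of the shut fingers; the grasp point (between the pads) lies 19 mm behind it; z points along the fingers, y is the line along which they close (so a half turn about z gives the same grasp; the last joint's range is limited). The gripper opens to 88 mm and grips with 3 to 60 N. Pads are 18 mm wide; open, the fingers measure 123 mm over their backs; the gripper's body (75 mm by 187 mm) begins 45 mm behind the grasp point.
Start: joints at [0.971, 0.381, 1.297, -0, 1.464, -0.215], TCP at [0.206, 0.51, 0.239] pointing down, gripper open.
Joint ranges: [-3.11, 3.11], [-0.89, 2.33], [0.22, 2.48], [-1.42, 4.56], [0.17, 2.85], [-2.88, 2.88]. Speed limits (rad/s): [2.39, 2.39, 3.14, 3.14, 3.14, 3.14].

## Interface

Orientations are given as a unit quaternion [w, x, y, z].
In Python, from plant import get_obs, read_camera, r gives the robot as it stands. The module is installed in compiled form; this text tells all that it offers.
- The arm moves only by the tool apply_moves, never from a script. Its argument "series" is a list of rows, each a list of 2 entries, a list of its own where there are three numbers: the shift along the tool's x, y, z each as a share of 150 mm, from -1 to 1, then the turn, a rotation vector about the tool's x, y, z each as a share of 45 degrees, from -1 to 1. In form: [[[x, y, z], [ax, ay, az]], ...]. A call has 1 to 10 rows; each row is the pose to reach, as a shift and turn from the pose commanded when the call began, along the tool's axes at that moment; what a row does not reach only later rows make up. A row lasts 1/8 s, in which the tool goes at most 62.5 mm and 10.7 degrees, less where a joint would pass 70% of its speed; a pose out of reach is approached as far as the arm can. A call with a number of a shift or a turn outside -1 to 1 is refused whole. A call with a gripper value outside its range is refused whole. "fingers" is the opening, from 0 (shut) to 1 (fully open), set as the call begins (left out, the last holds). The fingers move at their own pace and stop on an object; "squeeze" is the grip in N (left out, the last holds). Time passes only in rows, so rows that repeat a pose let the fingers close. It gives the time, the measured TCP pose, the force, the opening and the grip force at its end, in the units of the state.
- get_obs(): the state, without advancing time (a new reading comes with each control period).
- read_camera(name): name is "scene" or "top"; returns a dict with "pixels" (420x560x3 uint8, red, green, blue), "depth" (420x560 float32, m along the optical axis (not along the pixel's ray), 0 where there is no reading), "intrinsics" (3x3 intrinsics, pixels), "R" (3x3) and "t" (3): a world point X has camera coordinates R X + t. Camera axes: x right, y down, z forward; pixel columns grow to the right and rows downward; lengths in m; the calibration is good to about 2 mm. A picture is of the moment at which its call begins.
- r.job_done(): hands the job in; it is judged then, once.
The state is a dict: "t": time; "joints": joint angles; "qvel": joint speeds; "tau": joint torques, N m; "eef_pos": TCP position; "ee_rot": TCP orientation; "ft_force": force on the tool from outside, world axes, zero at the start; "moment": the same for the moment, N m; "gripper_width": opening from 0.0 (shut) to 1.0 (fully open); "grip_force": force on a finger pad.
Only numpy, scipy, OpenCV 4.12 (cv2) and the standard library are available. Lean on these libraries where they do the work, as an engineer would, in place of code of your own. Each camera call takes 0.05 s, during which the arm holds its last target. There are 200 camera calls.

## Working session

There is one attempt and no reset: what is moved stays moved. The work goes in short steps, Python scripts to look and compute and a tool call to move; the robot and the scene stay as the last step left them, time stands still between calls to the robot, and variables do not carry over. Pictures are saved under pics/ and viewed, at most 10 in all, crops included, and the job is handed in when it is done.

Besides the shell and the picture viewer there is one more tool, called after "Request:" by a JSON object that holds its "api" and its "payload". apply_moves: Moves the arm, as the interface text tells. Its arguments: {"type":"object","properties":{"series":{"type":"array"},"fingers":{"type":"number"},"squeeze":{"type":"number"}},"required":["series"]}

```bash
mkdir -p pics; cat > h.py <<'E'
import numpy as np, cv2
from plant import get_obs, read_camera, r
def pts(c):
    K=np.array(c["intrinsics"]);d=c["depth"];v,u=np.indices(d.shape)
    P=np.stack([(u-K[0,2])/K[0,0]*d,(v-K[1,2])/K[1,1]*d,d],-1)
    return (P-np.array(c["t"]))@np.array(c["R"])
def save(n,im): cv2.imwrite("pics/"+n,cv2.cvtColor(im,cv2.COLOR_RGB2BGR))
E
python3 - <<'E'
from h import *
for n in("top","scene"):
    c=read_camera(n); save(n+"1.png",c["pixels"]); np.savez(n+"1.npz",**c)
    print(n,-np.array(c["R"]).T@c["t"])
o=get_obs();print(o["t"],o["eef_pos"],o["ee_rot"])
E
```

```text
top [0.46000258 0.01669282 1.87597693]
scene [ 0.95207265 -0.5116188   0.95678424]
0.1 [0.20631703 0.50956791 0.2382223 ] [-2.47127178e-04  1.91210318e-01  9.81548883e-01 -5.85343311e-04]
```

View pics/top1.png

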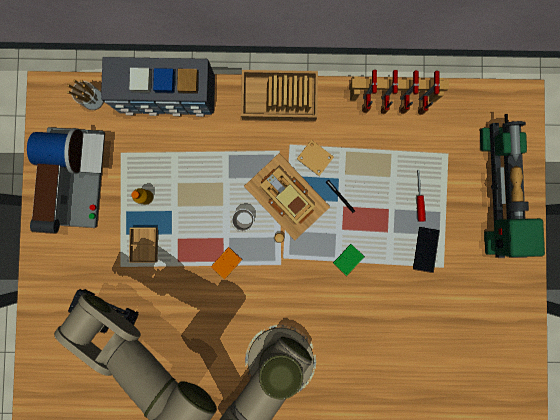

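View pics/scene1.png

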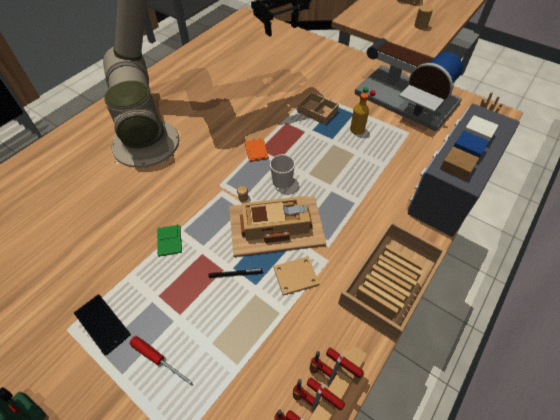

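The top view shows the box near (287,196). In the scene view it is at (277,218), with the dark patch at (260,214) and the steel clip at (296,210). The orange panels (227,262) and green panels (348,260) in the top view are look-alikes, and the drilled panel is at (315,156). The hatch is the panel in the box's recess that carries the brown patch. I'll confirm that in an enlarged crop.

```bash
python3 - <<'E'
from h import *
a=np.load("top1.npz");b=np.load("scene1.npz")
A=cv2.resize(a["pixels"][145:245,240:335],None,fx=4.2,fy=4.2,interpolation=cv2.INTER_CUBIC)
B=cv2.resize(b["pixels"][185:265,220:335],None,fx=3.4,fy=3.4,interpolation=cv2.INTER_CUBIC)
H=np.zeros((420,A.shape[1]+B.shape[1],3),np.uint8);H[:A.shape[0],:A.shape[1]]=A;H[:B.shape[0],A.shape[1]:]=B
save("crop1.png",H);print(A.shape,B.shape)
for n,c,w in(("top",a,(150,240,245,330)),("scene",b,(190,255,228,325))):
    P=pts(c);v0,v1,u0,u1=w
    hsv=cv2.cvtColor(c["pixels"],cv2.COLOR_RGB2HSV);z=P[...,2]
    m=np.zeros(z.shape,bool);m[v0:v1,u0:u1]=1
    def rep(k,mm):
        mm=mm&m; nn,l,s,ce=cv2.connectedComponentsWithStats(mm.astype(np.uint8))
        for i in range(1,nn):
            if s[i,4]>12:
                q=P[l==i]; rc=cv2.minAreaRect((q[:,:2]*1000).astype(np.float32))
                print(n,k,ce[i].round(1),s[i,4],"med",np.median(q,0).round(4),"rect",np.round(rc[0],1),np.round(rc[1],1),round(rc[2],1))
    rep("rim",(z>.055)&(z<.1))
    rep("brown",(z>.05)&(hsv[...,2]<115)&(hsv[...,1]>100))
    rep("steel",(z>.05)&(hsv[...,1]<60))
    rep("board",(z>.007)&(z<.02))
E
```

```text
(420, 399, 3) (272, 391, 3)
top rim [287.6 196.2] 1311 med [ 0.5606 -0.0187  0.0718] rect [565.1 -15.1] [180.3  88.6] 44.1
top rim [250.4 215.8] 28 med [0.4987 0.1032 0.0816] rect [492.6 107.3] [58.5 18.1] 23.2
top brown [296.2 205. ] 171 med [ 0.5333 -0.0457  0.0748] rect [509.2 -19.9] [ 39.9 120.3] 42.5
top steel [275.9 183.3] 134 med [0.6047 0.023  0.0736] rect [551.8  12. ] [176.7  50.6] 13.0
top steel [249.6 219.7] 44 med [0.4787 0.1086 0.0812] rect [482.4  71.4] [ 70.2 108.7] 0.8
top board [314.1 159.9] 413 med [ 0.6969 -0.1114  0.0116] rect [ 702.1 -111.4] [101.8  90.1] 56.0
top board [286.  196.9] 1661 med [ 0.5619 -0.0137  0.0127] rect [565.2 -15.1] [278.6 185.3] 44.1
top board [275.7 191.7] 18 med [0.58   0.0227 0.0164] rect [582.2  25.1] [27.1  9.9] 45.1
scene rim [274.5 213.5] 1847 med [ 0.5665 -0.0183  0.0718] rect [565.9 -11.5] [180.3  92.9] 43.6
scene brown [290.3 202.6] 37 med [0.5789 0.0433 0.0631] rect [577.3  42.3] [36.3 14.6] 49.5
scene brown [258.9 213.9] 208 med [ 0.5355 -0.0448  0.074 ] rect [534.2 -44.3] [39.6 49.6] 45.4
scene brown [276.8 227.1] 247 med [ 0.5949 -0.0429  0.0596] rect [ 730.7 -286.9] [170.2 607.5] 28.9
scene steel [294.3 209.1] 165 med [0.6049 0.0256 0.0734] rect [ 788.1 -226.7] [ 66.3 654.2] 35.7
scene board [243.1 197.2] 34 med [0.4328 0.0055 0.0145] rect [427.8   7.1] [27.7 17.5] 38.9
scene board [275.9 233.7] 1975 med [ 0.6008 -0.0482  0.0121] rect [566.8 -11. ] [260.  173.3] 44.1
scene board [291.8 216.2] 13 med [0.5935 0.0333 0.0188] rect [590.5  33.9] [14.6 14.6] 34.9
```

View pics/crop1.png

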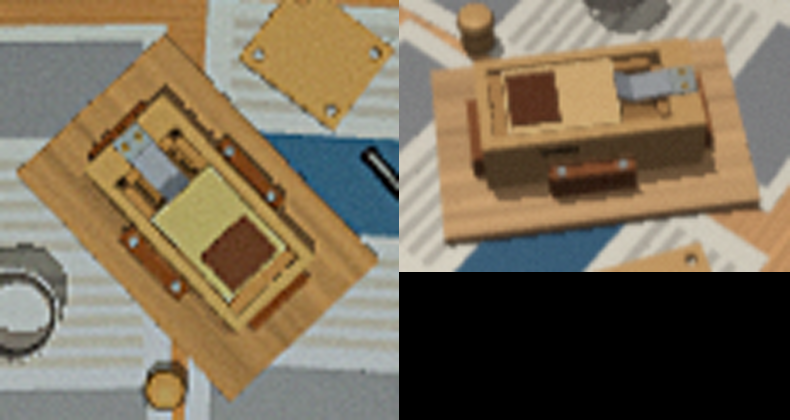

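The patch centre is at about (0.534, -0.0445, 0.074) and the slide heads along +44.1°. That leaves about 38.5 mm to go, which agrees with the stated 37–51 mm. I'll close the fingers and go over, with the tool's y axis across the slide.

```bash
cat > go.py <<'E'
import sys
from h import *
from scipy.spatial.transform import Rotation as R
# target: patch centre + along-slide offset, height
al=float(sys.argv[1])/1000; z=float(sys.argv[2]); yaw=np.radians(44.1)
s=np.array([np.cos(yaw),np.sin(yaw),0]); T=np.array([.5342,-.0445,0])+al*s; T[2]=z
o=get_obs(); q=o["ee_rot"]; Rt=R.from_quat([q[1],q[2],q[3],q[0]]).as_matrix()
Y=np.array([s[1],-s[0],0]); D=np.stack([np.cross(Y,[0,0,-1]),Y,[0,0,-1]],1)
rv=R.from_matrix(Rt.T@D).as_rotvec()
print("t",o["t"],"pos",np.round(o["eef_pos"],4),"F",np.round(o["ft_force"],1),"\nshift",(Rt.T@(T-o["eef_pos"])/.15).round(3),"turn",(rv/np.radians(45)).round(3),"slide in tool",(Rt.T@s).round(3),"J",np.round(o["joints"],2))
E
python3 go.py 0 0.14
```

```text
t 0.1 pos [0.2063 0.5096 0.2382] F [ 0.2 -0.1 -0. ] 
shift [-3.413 -2.602  0.657] turn [-1.00e-03  1.00e-03  2.53e+00] slide in tool [-0.404  0.915 -0.001] J [ 0.97  0.38  1.3  -0.    1.46 -0.22]
```

Request:
{"api": "apply_moves", "payload": {"series": [[[-0.25,-0.19,0],[0,0,0.2]],[[-0.5,-0.38,0],[0,0,0.4]],[[-0.75,-0.57,0],[0,0,0.6]],[[-1,-0.76,0],[0,0,0.8]],[[-1,-0.76,0],[0,0,1]]], "fingers": 0}}

```text
t: 0.72
eef_pos: [0.3038, 0.3457, 0.2386]
ee_rot: [0.0, 0.556, 0.831, -0.0]
ft_force: [0.3, 1.4, -1.0]
gripper_width: 0.454
grip_force: 0.0
```

```bash
python3 go.py 0 0.14
```

```text
t 0.725 pos [0.3038 0.3457 0.2386] F [ 0.3  1.4 -1. ] 
shift [-2.99   0.427  0.659] turn [-0.000e+00  1.000e-03  1.518e+00] slide in tool [ 0.369  0.929 -0.001] J [ 0.59  0.22  1.53 -0.    1.39  0.2 ]
```

Request:
{"api": "apply_moves", "payload": {"series": [[[-0.3,0.04,0],[0,0,0.2]],[[-0.6,0.08,0],[0,0,0.4]],[[-0.8,0.12,0],[0,0,0.6]],[[-1,0.14,0],[0,0,0.8]],[[-1,0.14,0],[0,0,1]]]}}

```text
t: 1.35
eef_pos: [0.3812, 0.2165, 0.2385]
ee_rot: [0.0, 0.831, 0.556, -0.0]
ft_force: [0.1, 1.4, -1.1]
gripper_width: 0.01
grip_force: 0.0
```

```bash
python3 go.py 0 0.14
```

```text
t 1.35 pos [0.3812 0.2165 0.2385] F [ 0.1  1.4 -1.1] 
shift [-1.217  1.608  0.657] turn [-0.     0.001  0.52 ] slide in tool [ 0.918  0.397 -0.001] J [ 0.25  0.18  1.58 -0.    1.37  0.64]
```

Request:
{"api": "apply_moves", "payload": {"series": [[[-0.2,0.25,0],[0,0,0.15]],[[-0.4,0.5,0],[0,0,0.3]],[[-0.6,0.75,0],[0,0,0.45]],[[-0.75,1,0],[0,0,0.52]],[[-0.75,1,0],[0,0,0.52]]]}}

```text
t: 1.98
eef_pos: [0.4783, 0.0554, 0.2381]
ee_rot: [-0.0, 0.926, 0.377, -0.0]
ft_force: [0.0, 0.8, -0.2]
gripper_width: 0.007
grip_force: 0.0
```

```bash
python3 go.py 0 0.14
```

```text
t 1.975 pos [0.4783 0.0554 0.2381] F [ 0.   0.8 -0.2] 
shift [-0.199  0.737  0.654] turn [-0.001  0.001  0.006] slide in tool [ 1.     0.004 -0.001] J [-0.13  0.26  1.48 -0.    1.4   0.67]
```

Request:
{"api": "apply_moves", "payload": {"series": [[[-0.07,0.25,0],[0,0,0]],[[-0.14,0.5,0.1],[0,0,0]],[[-0.2,0.74,0.35],[0,0,0.006]],[[-0.2,0.74,0.65],[0,0,0.006]],[[-0.2,0.74,0.9],[0,0,0.006]],[[-0.2,0.74,0.97],[0,0,0.006]],[[-0.2,0.74,0.97],[0,0,0.006]]]}}

```text
t: 2.85
eef_pos: [0.5338, -0.0423, 0.0937]
ee_rot: [-0.0, 0.926, 0.377, -0.0]
ft_force: [-0.6, -0.2, 0.9]
gripper_width: 0.003
grip_force: 0.0
```

```bash
python3 go.py 0 0.074; python3 - <<'E'
from h import *
c=read_camera("scene");save("near.png",cv2.resize(c["pixels"][150:270,190:350],None,fx=4,fy=4,interpolation=cv2.INTER_CUBIC))
E
```

```text
t 2.85 pos [ 0.5338 -0.0423  0.0937] F [-0.6 -0.2  0.9] 
shift [-0.009  0.012  0.131] turn [-0.     0.     0.005] slide in tool [ 1.     0.004 -0.   ] J [-0.3   0.51  1.55  0.    1.08  0.5 ]
```

View pics/near.png

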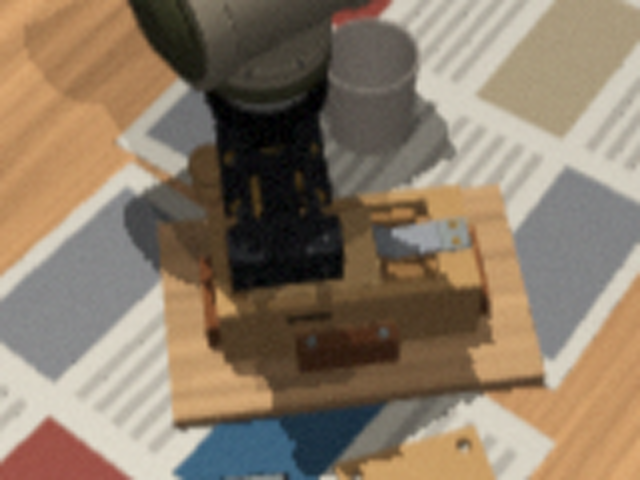

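The shut fingers are over the patch, at about (285,270) in the crop, and the clip at (420,238) is clear ahead of them. Next I lower slowly onto the patch.

Request:
{"api": "apply_moves", "payload": {"series": [[[-0.01,0.01,0.04],[0,0,0.005]],[[-0.01,0.01,0.08],[0,0,0.005]],[[-0.01,0.01,0.1],[0,0,0.005]],[[-0.01,0.01,0.12],[0,0,0.005]],[[-0.01,0.01,0.13],[0,0,0.005]],[[-0.01,0.01,0.135],[0,0,0.005]],[[-0.01,0.01,0.135],[0,0,0.005]]]}}

```text
t: 3.78
eef_pos: [0.5343, -0.0451, 0.0744]
ee_rot: [0.001, 0.927, 0.375, 0.001]
ft_force: [-2.8, -0.8, 11.9]
gripper_width: 0.003
grip_force: 6.2
```

Request:
{"api": "apply_moves", "payload": {"series": [[[0,0,0.004],[0,0,0]],[[0,0,0.004],[0,0,0]]]}}

```text
t: 4.03
eef_pos: [0.5345, -0.0452, 0.0744]
ee_rot: [0.001, 0.927, 0.375, 0.001]
ft_force: [-3.8, 1.2, 18.2]
gripper_width: 0.005
grip_force: 8.8
```

Request:
{"api": "apply_moves", "payload": {"series": [[[0.01,0,0],[0,0,0]],[[0.02,0,0],[0,0,0]],[[0.03,0,0],[0,0,0]],[[0.04,0,0],[0,0,0]],[[0.05,0,0],[0,0,0]],[[0.06,0,0],[0,0,0]]]}}

```text
t: 4.78
eef_pos: [0.5402, -0.0399, 0.0744]
ee_rot: [0.001, 0.927, 0.375, -0.0]
ft_force: [-9.1, -5.7, 19.1]
gripper_width: 0.003
grip_force: 9.7
```

```bash
python3 go.py 38.5 0.074; python3 - <<'E'
from h import *
c=read_camera("scene");save("slide1.png",cv2.resize(c["pixels"][150:270,190:350],None,fx=4,fy=4,interpolation=cv2.INTER_CUBIC))
E
```

```text
t 4.775 pos [ 0.5402 -0.0399  0.0744] F [-9.1 -5.7 19.1] 
shift [ 0.206 -0.006  0.002] turn [ 0.003  0.002 -0.   ] slide in tool [ 1.    -0.    -0.001] J [-0.29  0.54  1.56 -0.    1.04  0.51]
```

View pics/slide1.png

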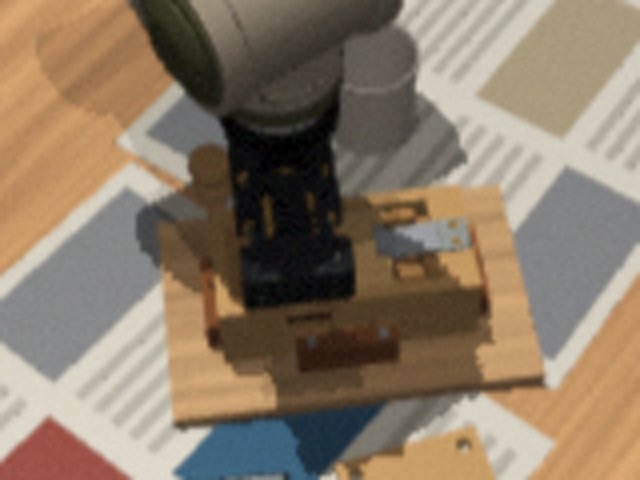

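The hatch has moved about 7.6 mm with the fingers and is now meeting the toe: 10.7 N along the slide against 19 N down, so it is gripping. I'll keep sliding.

Request:
{"api": "apply_moves", "payload": {"series": [[[0.012,0,0],[0,0,0]],[[0.024,0,0],[0,0,0]],[[0.036,0,0],[0,0,0]],[[0.048,0,0],[0,0,0]],[[0.06,0,0],[0,0,0]],[[0.072,0,0],[0,0,0]],[[0.084,0,0],[0,0,0]],[[0.096,0,0],[0,0,0]]]}}

```text
t: 5.82
eef_pos: [0.5507, -0.0297, 0.0744]
ee_rot: [0.001, 0.927, 0.375, 0.0]
ft_force: [-6.7, -4.8, 18.4]
gripper_width: 0.004
grip_force: 9.2
```

```bash
python3 go.py 38.5 0.074
```

```text
t 5.825 pos [ 0.5507 -0.0297  0.0744] F [-6.7 -4.8 18.4] 
shift [ 0.109 -0.006  0.002] turn [ 0.003  0.001 -0.001] slide in tool [ 1.    -0.001 -0.001] J [-0.27  0.56  1.53 -0.    1.06  0.54]
```

Request:
{"api": "apply_moves", "payload": {"series": [[[0.012,0,0],[0,0,0]],[[0.024,0,0],[0,0,0]],[[0.036,0,0],[0,0,0]],[[0.048,0,0],[0,0,0]],[[0.06,0,0],[0,0,0]],[[0.072,0,0],[0,0,0]],[[0.084,0,0],[0,0,0]],[[0.096,0,0],[0,0,0]]]}}

```text
t: 6.82
eef_pos: [0.561, -0.0197, 0.0744]
ee_rot: [0.001, 0.927, 0.375, 0.0]
ft_force: [-7.9, -4.4, 17.7]
gripper_width: 0.002
grip_force: 9.0
```

```bash
python3 go.py 38.5 0.074
```

```text
t 6.825 pos [ 0.561  -0.0197  0.0744] F [-7.9 -4.4 17.7] 
shift [ 0.013 -0.005  0.002] turn [ 0.003  0.001 -0.001] slide in tool [ 1.    -0.001 -0.001] J [-0.25  0.57  1.5  -0.    1.07  0.56]
```

Request:
{"api": "apply_moves", "payload": {"series": [[[0.006,0,0.002],[0,0,0]],[[0.012,0,0.002],[0,0,0]],[[0.018,0,0.002],[0,0,0]]]}}

```text
t: 7.2
eef_pos: [0.563, -0.0178, 0.0744]
ee_rot: [0.001, 0.927, 0.375, 0.0]
ft_force: [-9.2, -4.3, 20.4]
gripper_width: 0.006
grip_force: 10.2
```

Request:
{"api": "apply_moves", "payload": {"series": [[[0.005,0,0],[0,0,0]],[[0.01,0,0],[0,0,0]],[[0.01,0,0],[0,0,0]]]}}

```text
t: 7.58
eef_pos: [0.5632, -0.0176, 0.0744]
ee_rot: [0.002, 0.927, 0.375, -0.001]
ft_force: [-13.3, -8.8, 23.3]
gripper_width: 0.004
grip_force: 11.4
```

The hatch has stopped: the tool was told to go 1.5 mm, moved 0.3 mm, and the force along the slide rose to about 16 N. One small extra push will confirm it.

Request:
{"api": "apply_moves", "payload": {"series": [[[0.005,0,0],[0,0,0]],[[0.005,0,0],[0,0,0]]]}}

```text
t: 7.82
eef_pos: [0.5633, -0.0175, 0.0744]
ee_rot: [0.002, 0.927, 0.375, -0.002]
ft_force: [-15.6, -12.7, 24.0]
gripper_width: 0.004
grip_force: 12.1
```

Request:
{"api": "apply_moves", "payload": {"series": [[[-0.005,0,0],[0,0,0]],[[-0.008,0,-0.01],[0,0,0]],[[-0.008,0,-0.03],[0,0,0]],[[-0.008,0,-0.1],[0,0,0]],[[-0.008,0,-0.3],[0,0,0]],[[-0.008,0,-0.6],[0,0,0]],[[-0.008,0,-0.9],[0,0,0]]]}}

```text
t: 8.7
eef_pos: [0.5635, -0.0158, 0.2089]
ee_rot: [-0.0, 0.927, 0.375, 0.0]
ft_force: [0.9, 0.5, 0.4]
gripper_width: 0.004
grip_force: 0.0
```

Request:
{"api": "apply_moves", "payload": {"series": [[[-0.3,0,0],[0,0,0]],[[-0.7,0,0],[0,0,0]],[[-1,0,0],[0,0,0]],[[-1,0,0],[0,0,0]]]}}

```text
t: 9.2
eef_pos: [0.4546, -0.1217, 0.2079]
ee_rot: [0.0, 0.928, 0.374, 0.0]
ft_force: [-0.5, 0.0, 0.0]
gripper_width: 0.003
grip_force: 0.0
```

```bash
python3 - <<'E'
from h import *
s=np.array([np.cos(np.radians(44.1)),np.sin(np.radians(44.1))]);l=np.array([-s[1],s[0]])
ims=[]
for n,w in(("top",(145,245,240,335)),("scene",(170,260,210,340))):
    c=read_camera(n);P=pts(c);z=P[...,2];v0,v1,u0,u1=w
    ims.append(cv2.resize(c["pixels"][v0:v1,u0:u1],(395,400)))
    hsv=cv2.cvtColor(c["pixels"],cv2.COLOR_RGB2HSV)
    m=(z>.07)&(z<.08)&(hsv[...,2]<115)&(hsv[...,1]>100)
    q=P[m][:,:2]-[.5655,-.013];a=np.stack([q@s,q@l],1)*1000;a=a[(abs(a[:,0])<80)&(abs(a[:,1])<32)]
    print(n,len(a),"patch along/lat",np.percentile(a,[2,50,98],axis=0).round(1).tolist())
save("end.png",np.hstack(ims)); print(get_obs()["eef_pos"],get_obs()["ft_force"])
E
```

```text
top 145 patch along/lat [[-67.6, -26.2], [-9.9, -2.6], [13.6, 21.2]]
scene 197 patch along/lat [[-79.2, -24.7], [-4.8, -3.7], [14.0, 20.8]]
[ 0.45619548 -0.12035536  0.20762027] [ 0.08392388 -0.56034087  1.11807242]
```

View pics/end.png

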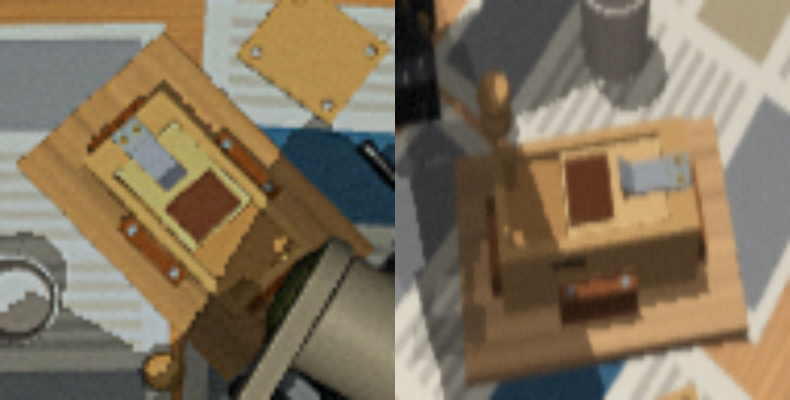

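The hatch is under the clip. The patch, at about (203,208) in the left crop, has its front edge at +14 mm, exactly the home value (-6 + 20), and nothing else has moved. I'm handing in.

```bash
python3 -c "
from plant import r
print(r.job_done())"
```

```text
the job is handed in; nothing more can be done
None
```

The hatch is slid fully home under the clip and the fingers are clear. I handed the job in at about 9 s, but the hand-in returned no verdict.

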